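Line up the retained samples by height

TASK

Stand the four sample bottles on the four discs of the plywood board in order of height, the shortest on the disc next to the steel bookend and the tallest on the disc farthest from it, one bottle centred on each disc. Keep the bottles upright and leave the roll of labels where it is.

Things in the scene. Friction and masses are not known exactly. Their poses are not given: they have to be found in the camera images.
- bottle_mini: The shortest and thinnest of four filled white plastic bottles with yellow screw caps; loose, upright. 34 mm across, 62 mm high over the cap; side straight up to 36 mm, then a short shoulder and a 23 mm wide cap (the top 16 mm). Origin: centre of the underside; z up. The bottles stand in any order, 10 cm or more between centres, between board and robot.
- bottle_small: The second shortest of four filled white plastic bottles with yellow screw caps; loose, upright. 42 mm across, 82 mm high over the cap; side straight up to 56 mm, then a short shoulder and a 29 mm wide cap (the top 16 mm). Origin: centre of the underside; z up. The bottles stand in any order, 10 cm or more between centres, between board and robot.
- bottle_medium: The second tallest of four filled white plastic bottles with yellow screw caps; loose, upright. 52 mm across, 104 mm high over the cap; side straight up to 78 mm, then a short shoulder and a 35 mm wide cap (the top 16 mm). Origin: centre of the underside; z up. The bottles stand in any order, 10 cm or more between centres, between board and robot.
- bottle_large: The tallest and widest of four filled white plastic bottles with yellow screw caps; loose, upright. 62 mm across, 128 mm high over the cap; side straight up to 102 mm, then a short shoulder and a 42 mm wide cap (the top 16 mm). Origin: centre of the underside; z up. The bottles stand in any order, 10 cm or more between centres, between board and robot.
- mark_a: One of four identical black rubber discs (68 mm across, 3 mm thick, white centre dot) fixed in a straight row, 82 to 98 mm apart, along a flat fixed plywood board (460 x 90 x 12 mm). Which letter is at which place in the row changes. Origin: centre of the disc's underside, 12 mm above the table; a bottle on it stands 15 mm above the table. z up.
- mark_b: One of four identical black rubber discs (68 mm across, 3 mm thick, white centre dot) fixed in a straight row, 82 to 98 mm apart, along a flat fixed plywood board (460 x 90 x 12 mm). Which letter is at which place in the row changes. Origin: centre of the disc's underside, 12 mm above the table; a bottle on it stands 15 mm above the table. z up.
- mark_c: One of four identical black rubber discs (68 mm across, 3 mm thick, white centre dot) fixed in a straight row, 82 to 98 mm apart, along a flat fixed plywood board (460 x 90 x 12 mm). Which letter is at which place in the row changes. Origin: centre of the disc's underside, 12 mm above the table; a bottle on it stands 15 mm above the table. z up.
- mark_d: One of four identical black rubber discs (68 mm across, 3 mm thick, white centre dot) fixed in a straight row, 82 to 98 mm apart, along a flat fixed plywood board (460 x 90 x 12 mm). Which letter is at which place in the row changes. Origin: centre of the disc's underside, 12 mm above the table; a bottle on it stands 15 mm above the table. z up.
- bookend: Fixed upright steel plate, 80 mm wide, 6 mm thick, 55 mm high, with a 30 mm foot, across one end of the plywood board, about 70 mm from the centre of the end disc. It may be at either end; the other end has only a wooden slat 8 mm high. Origin: centre of its underside, on the board.
- label_roll: Roll of labels, white paper with yellow labels and a cardboard core, 110 mm across, 80 mm high, standing on end to the left of the board; loose, a bystander. Origin: centre of its underside.
There are look-alikes about, which are no part of the job. Leave any green or orange look-alike of the bottle_small alone.

How it is judged:
By the outcome, as a careful person would: the job done as asked, in the order asked, and still so for the second after the job is handed in, with the robot touching nothing.
It also fails if it takes over 118 s, if anything falls off the work surface, if the arm or the gripper's body presses on something with over 40 N, if the wrist force passes 120 N, or if a joint passes its speed limit or range.

ROBOT

A 6-joint arm with a two-finger parallel gripper is mounted at the origin on the work surface. World frame = base frame: x ahead of the robot, y to its left, z up, the work surface at z = 0. Lengths are in mm, angles in rad, forces in N, time in s.
With the tool pointing down it reaches from about 400 to 925 mm from the base axis. Payload 12.5 kg.
Tool frame: the origin (TCP) lies midway between the tips of the shut fingers; the grasp point (between the pads) lies 19 mm behind it (env.pinch_z is the z of the grasp point in the tool frame, in mm); z points along the fingers, y is the line along which they close (so a half turn about z gives the same grasp; the last joint's range is limited). The gripper opens to 95 mm and grips with 3 to 60 N. Pads are 20 mm wide; open, the fingers measure 119 mm over their backs; the gripper's body (75 mm by 180 mm) begins 59 mm behind the grasp point.
Start: joints at [-1.317, 0.491, 1.559, -0, 1.092, -0.106], TCP at [220.079, -584.992, 184.161] pointing down, gripper open.
Joint ranges: [-3.1, 3.1], [-0.84, 2.19], [0.05, 2.79], [-1.13, 4.28], [0.06, 2.93], [-2.69, 2.69]. Speed limits (rad/s): [2.22, 2.22, 2.79, 3.14, 3.14, 3.14].

INTERFACE

Orientations are given as [roll, pitch, yaw] about the fixed x, y, z axes, in that order (R = Rz(yaw) Ry(pitch) Rx(roll)).
In Python, from cell import env, eyes gives the robot as it stands.
- The arm moves only by the shell command python3 -m inch 'ROWS'. ROWS is JSON, a list of rows, each a list of 3 entries, a list of its own where there are three numbers: the shift along the tool's x, y, z in units of 60 mm (1.0 is 60 mm), then the turn about the tool's z in units of 5 degrees (1.0 is 5 degrees), then the closure, from -1 (fully open) to 1 (shut). In form: [[[tx, ty, tz], turn, claw], ...]. A call has exactly 10 rows; each row shifts and turns the commanded pose from where the row before left it, along the tool's axes as they then stand; what a row does not reach is not made up. A row lasts 1/8 s, in which the tool goes at most 62.5 mm and 10.7 degrees, less where a joint would pass 70% of its speed; a pose out of reach is approached as far as the arm can. A call is refused whole if a number of a shift passes 1 or a number of a turn 1, either way. A call with a gripper value outside its range is refused whole. The fingers move at their own pace and stop on an object; the grip force is fixed at half the most. Time passes only in rows, so rows that do not move let the fingers close, or fill a call up. It gives the time, the measured TCP pose, the force, the opening and the grip force at its end, in the units of the state.
- env.state(): the state, without advancing time (a new reading comes with each control period).
- eyes.read_camera(name): name is "side" or "top"; returns a dict with "pixels" (480x640x3 uint8, red, green, blue), "fx", "fy", "cx", "cy" (pixels), "distortion" ([k1, k2, p1, p2, k3] as OpenCV has them; the pictures are not rectified), "extrinsics" (4x4, takes a point from world to camera coordinates). Camera axes: x right, y down, z forward; pixel columns grow to the right and rows downward; lengths in mm; the calibration is good to about 2 mm. A picture is of the moment at which its call begins. There is no depth.
- env.job_done(): hands the job in; it is judged then, once.
Trained networks look in a picture, given as the dict that the camera call returned (one of the last four; its "shot" number tells which), for a name from the list of things; names that differ only in an ending like _2 or _b are one class to them, and where a whole thing is asked for, a point or a joint stands for the part that bears it (a point fixed in the world has none). Each returns a list of dicts, best first, with "score" (0 to 1); they miss things now and then, are a little off and sometimes report something else, mostly with a low value. They report only what shows in the picture. A call takes as long as a camera call. They do not tell look-alikes from the thing itself.
- eyes.boxes_of(name, picture): "centre" ([row, column] in pixels, amid what is visible of it).
- eyes.cut_out(name, picture): "mask" (480x640 bool, what is visible of it) and "centre" ([row, column] in pixels, amid what is visible of it).
- eyes.spot_point(name, picture): "centre" ([row, column] in pixels: a listed point, or the origin of a listed thing).
The state is a dict: "t": time; "joints": joint angles; "qvel": joint speeds; "tau": joint torques, N m; "eef_pos": TCP position; "tcp_rot": TCP orientation; "ft_force": force on the tool from outside, world axes, zero at the start; "moment": the same for the moment, N m; "opening": opening from 0.0 (shut) to 1.0 (fully open); "grip_force": force on a finger pad.
Only numpy, scipy, OpenCV 4.12 (cv2) and the standard library are available. Lean on these libraries where they do the work, as an engineer would, in place of code of your own. Each camera call takes 0.05 s, during which the arm holds its last target. There are 200 camera calls.

## Working session

There is one attempt and no reset: what is moved stays moved. The work goes in short steps, Python scripts to look and compute and a shell command to move; the robot and the scene stay as the last step left them, time stands still between calls to the robot, and variables do not carry over. Pictures are saved under pics/ and viewed, at most 14 in all, crops included, and the job is handed in when it is done.

```bash
ls; mkdir -p pics; python3 - <<'E'
from cell import env, eyes
import cv2
print(env.state(), env.pinch_z)
for n in ("top","side"):
    p=eyes.read_camera(n); cv2.imwrite(f"pics/{n}0.png",p["pixels"][:,:,::-1])
    print(n,p["fx"],p["fy"],p["cx"],p["cy"],p["distortion"],p["extrinsics"])
    for o in ("bottle_mini","bottle_small","bottle_medium","bottle_large","mark_a","bookend","label_roll"):
        print(o,[(eyes_["score"].__round__(2),[round(float(v),1) for v in eyes_["centre"]]) for eyes_ in eyes.spot_point(o,p)])
E
```

```text
pics
{'t': 0.0, 'joints': array([-1.31658145e+00,  4.91535327e-01,  1.55949390e+00,  4.31602519e-06,
        1.09169764e+00, -1.05611403e-01]), 'qvel': array([ 1.67609979e-03, -8.51685483e-05, -1.03491217e-03,  1.34393390e-03,
       -1.20265692e-04,  4.29377259e-04]), 'tau': array([ 1.93759042e-03, -6.12629771e+01, -2.58172345e+01,  6.92745228e-02,
        4.82738181e-02, -8.93820561e-05]), 'eef_pos': array([ 220.00954856, -584.67567077,  183.56152061]), 'tcp_rot': array([-3.14046517e+00, -1.23369036e-04,  3.59824223e-01]), 'ft_force': array([ 0.52447815, -0.00306396,  0.36358052]), 'moment': array([ 0.00667461, -0.01655052,  0.01229348]), 'grip_force': 0.0, 'opening': 1.0012720967260529} -18.8
top 467.33955779625455 467.33955779625455 318.910682297802 235.01750890036413 [-0.03030008  0.          0.          0.          0.        ] [[-1.29486993e-02 -9.99880420e-01 -8.45435612e-03  9.18550310e+01]
 [-9.83846785e-01  1.42498736e-02 -1.78444513e-01  5.22314086e+02]
 [ 1.78543648e-01  6.00716675e-03 -9.83913655e-01  9.33361143e+02]
 [ 0.00000000e+00  0.00000000e+00  0.00000000e+00  1.0
[... 489 characters left out ...]
0.          0.          0.        ] [[ 9.83958656e-01 -1.78342866e-01 -4.38011245e-03 -5.15003215e+02]
 [-1.27257702e-01 -6.84479871e-01 -7.17838968e-01  1.65196310e+02]
 [ 1.25023360e-01  7.06881269e-01 -6.96195397e-01  7.82409302e+02]
 [ 0.00000000e+00  0.00000000e+00  0.00000000e+00  1.00000000e+00]]
bottle_mini [(0.57, [435.2, 299.1])]
bottle_small [(0.96, [295.7, 285.8]), (0.89, [371.3, 314.3]), (0.83, [373.0, 237.2]), (0.81, [331.9, 275.0]), (0.67, [381.4, 420.8])]
bottle_medium [(0.61, [207.2, 260.7])]
bottle_large [(0.63, [256.5, 272.8])]
mark_a [(0.98, [299.6, 383.3]), (0.88, [345.6, 404.1]), (0.7, [235.9, 350.2])]
bookend [(0.88, [380.8, 421.1])]
label_roll [(0.84, [153.2, 326.6])]
```

View pics/top0.png

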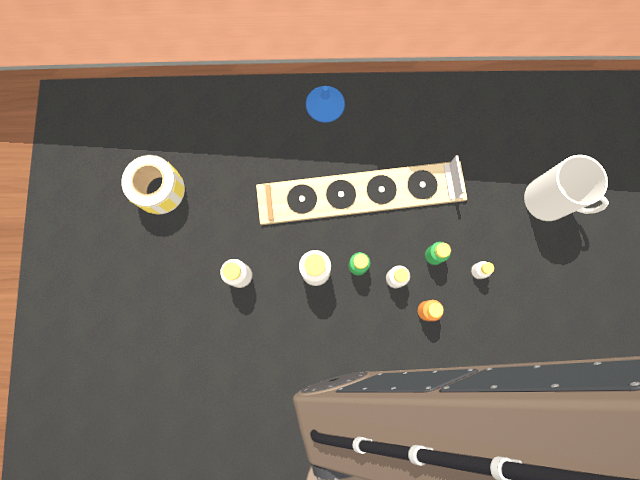

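View pics/side0.png

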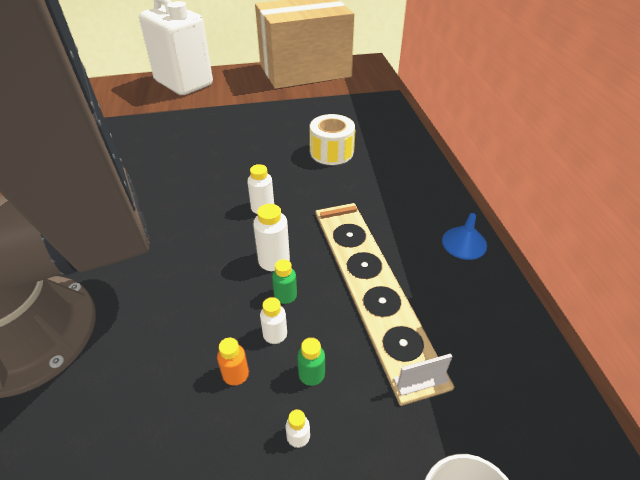

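The top view shows the white bottles, as (col, row): medium (237,273), large (315,268), small (398,277) and mini (483,270). The look-alikes are green at (360,264) and (438,253) and orange at (430,310). Disc dots are at (302,199), (341,194), (381,189) and (422,184), with the bookend at the right end (456,178). The side view agrees: mini (298,430), small (273,322), large (271,240), medium (260,190).

bottle_small candidates: white (398,277), green (360,264), green (438,253), orange (430,310). Only the white one fits. I'll measure next and confirm it in a crop.

```bash
cat >h.py <<'E'
from cell import env, eyes
import cv2, numpy as np
from scipy.optimize import minimize, least_squares
def proj(p,P):
    E=p["extrinsics"]; K=np.array([[p["fx"],0,p["cx"]],[0,p["fy"],p["cy"]],[0,0,1.]])
    return cv2.projectPoints(np.float64(P).reshape(-1,1,3),cv2.Rodrigues(E[:3,:3])[0],E[:3,3],K,np.float64(p["distortion"]))[0].reshape(-1,2)
def tri(pics,uv):
    f=lambda X:np.concatenate([proj(p,X)[0]-u for p,u in zip(pics,uv)])
    r=least_squares(f,[600,0,0]); return r.x, np.abs(r.fun).max()
DIM={"bottle_mini":(34,62,36,23),"bottle_small":(42,82,56,29),"bottle_medium":(52,104,78,35),"bottle_large":(62,128,102,42)}
def sil(p,n,X):
    d,h,s,c=DIM[n]; a=np.linspace(0,2*np.pi,24,endpoint=False)
    m=np.zeros((480*4,640*4),np.uint8)
    for lo,hi in(((d,0),(d,s)),((d,s),(c,h-16)),((c,h-16),(c,h))):
        P=[[X[0]+w/2*np.cos(t),X[1]+w/2*np.sin(t),X[2]+z] for w,z in(lo,hi) for t in a]
        cv2.fillConvexPoly(m,cv2.convexHull(np.int32(np.round(proj(p,P)*4+1.5))),1)
    return m
def fit(pics,masks,n,x0):
    M=[cv2.resize(m.astype(np.uint8),(2560,1920),interpolation=cv2.INTER_LINEAR) for m in masks]
    def cost(X):
        s=0
        for p,m in zip(pics,M):
            q=sil(p,n,X); s+=1-(q&m).sum()/(q|m).sum()
        return s
    r=minimize(cost,x0,method="Nelder-Mead",options=dict(initial_simplex=np.array(x0)+np.array([[0,0,0],[12,0,0],[0,12,0],[0,0,12]]),xatol=.2,fatol=1e-4,maxiter=120))
    return r.x,r.fun/2
def bottlemask(p,n,uv):   # network mask nearest to a pixel (col,row)
    c=eyes.cut_out(n,p); 
    b=min(c,key=lambda o:np.hypot(o["centre"][1]-uv[0],o["centre"][0]-uv[1]))
    return b["mask"],b["centre"],b["score"]
E
cat >m1.py <<'E'
from h import *
T=eyes.read_camera("top");S=eyes.read_camera("side")
g={"bottle_mini":((483,270),(298,430)),"bottle_small":((398,277),(273,322)),"bottle_medium":((237,273),(260,190)),"bottle_large":((315,268),(271,240))}
for n,uv in g.items():
    ms=[bottlemask(p,n,u) for p,u in zip((T,S),uv)]
    x0=list(tri((T,S),uv)[0][:2])+[0]
    X,c=fit((T,S),[m[0] for m in ms],n,x0)
    print(n,[np.round(m[1]) for m in ms],[int(m[0].sum()) for m in ms],X.round(1),round(c,3))
def dots(p,guess):
    g=cv2.cvtColor(p["pixels"],cv2.COLOR_RGB2GRAY).astype(float);o=[]
    for u,v in guess:
        w=g[v-5:v+6,u-5:u+6];w=np.clip(w-90,0,None);y,x=np.mgrid[v-5:v+6,u-5:u+6];o.append(((x*w).sum()/w.sum(),(y*w).sum()/w.sum()))
    return o
a=dots(T,[(302,199),(341,194),(381,189),(422,184)]);b=dots(S,[(349,235),(364,265),(382,300),(403,343)])
D=[tri((T,S),q) for q in zip(a,b)]
for X,e in D: print("disc",X.round(1),round(e,2))
D=np.array([d[0] for d in D]);print(np.linalg.norm(np.diff(D,axis=0),axis=1), np.polyfit(D[:,1],D[:,0],1))
cv2.imwrite("pics/crop.png",cv2.resize(T["pixels"][220:340,340:500,::-1],None,fx=4,fy=4,interpolation=cv2.INTER_CUBIC))
E
python3 m1.py
```

```text
bottle_mini [array([270., 481.]), array([429., 297.])] [303, 738] [ 448.7 -260.     0.9] 0.077
bottle_small [array([276., 400.]), array([323., 272.])] [348, 982] [435.3 -78.1  -1.9] 0.117
bottle_medium [array([272., 234.]), array([191., 256.])] [665, 943] [ 4.465e+02  2.578e+02 -1.000e-01] 0.111
bottle_large [array([269., 314.]), array([235., 270.])] [834, 1839] [453.1  95.   -2.6] 0.08
disc [612. 122.  15.] 0.14
disc [620.9  35.8  15.5] 0.2
disc [630.5 -53.8  15.6] 0.3
disc [ 640.  -144.8   16.2] 0.28
[86.64562725 90.09951734 91.47487372] [-1.04969343e-01  6.24772047e+02]
```

View pics/crop.png

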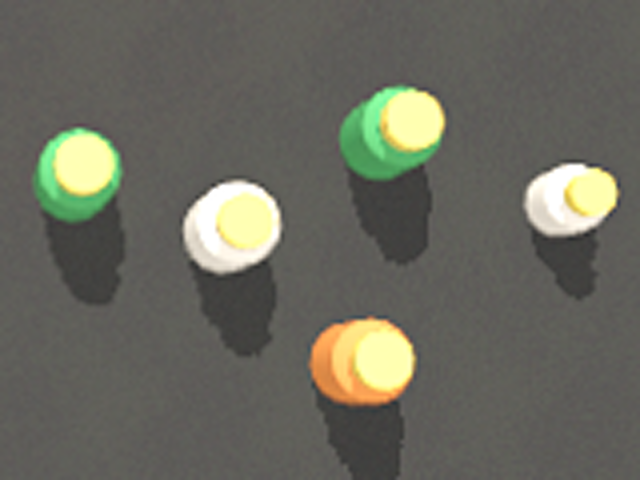

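The crop shows the white bottle_small at (235,225), upright among the green ones at (78,170) and (390,130) and the orange one at (365,360), all similar in size. The white one is the target, and the mini is at (570,200). The discs come out at about 15.5 mm, as expected. I'll refine the bottle positions with a colour-based mask.

```bash
cat >>h.py <<'E'
def colmask(p,uv):
    g=p["pixels"][:,:,0]  # red: white and yellow are bright, mat and green are not
    n,l,st,_=cv2.connectedComponentsWithStats(cv2.threshold(g,118,255,0)[1])
    ys,xs=np.nonzero(l); i=np.argmin((xs-uv[0])**2+(ys-uv[1])**2); return l==l[ys[i],xs[i]]
E
python3 - <<'E'
from h import *
T=eyes.read_camera("top");S=eyes.read_camera("side")
g={"bottle_mini":((483,270),(298,430)),"bottle_small":((398,277),(273,322)),"bottle_medium":((237,273),(260,190)),"bottle_large":((315,268),(271,240))}
for n,uv in g.items():
    ms=[colmask(p,u) for p,u in zip((T,S),uv)]
    X,c=fit((T,S),ms,n,list(tri((T,S),uv)[0][:2])+[0])
    print(n,[int(m.sum()) for m in ms],X.round(1),round(c,3))
for n,uv in {"g1":((360,264),(285,283)),"g2":((438,253),(311,362)),"o":((430,310),(233,362))}.items(): print(n,tri((T,S),uv)[0].round())
E
```

```text
bottle_mini [337, 753] [ 448.1 -260.     2.4] 0.055
bottle_small [448, 1017] [435.4 -78.8   0.8] 0.055
bottle_medium [733, 3092] [446.1 258.3  -0. ] 0.354
bottle_large [938, 3092] [452.9  93.6   2.9] 0.201
g1 [464.  -1.  36.]
g2 [ 484. -166.   37.]
o [ 365. -143.   34.]
```

```bash
python3 -m inch '[[[0,0,0],-1,-1],[[0,0,0],-1,-1],[[0,0,0],-1,-1],[[0,0,0],-1,-1],[[0,0,0],-1,-1],[[0,0,0],-1,-1],[[0,0,0],-1,-1],[[0,0,0],-1,-1],[[0,0,0],-1,-1],[[0,0,0],-1,-1]]'
python3 -m inch '[[[0,0,0],-1,-1],[[0,0,0],-1,-1],[[0,0,0],-1,-1],[[0,0,0],-0.88,-1],[[0,0,0],0,-1],[[0,0,0],0,-1],[[0,0,0],0,-1],[[0,0,0],0,-1],[[0,0,0],0,-1],[[0,0,0],0,-1]]'
```

```text
t: 2.65
eef_pos: [220.1, -585.0, 184.1]
tcp_rot: [3.142, -0.0, 1.235]
ft_force: [1.1, -0.3, 0.9]
opening: 0.999
grip_force: 0.0
t: 3.9
eef_pos: [220.1, -585.0, 184.2]
tcp_rot: [3.142, 0.0, 1.571]
ft_force: [-0.5, 0.2, 0.4]
opening: 0.999
grip_force: 0.0
```

```bash
python3 -m inch '[[[0.677,0.474,0],0,-1],[[0.677,0.474,0],0,-1],[[0.677,0.474,0],0,-1],[[0.677,0.474,0],0,-1],[[0.677,0.474,0],0,-1],[[0.677,0.474,0],0,-1],[[0.677,0.474,0],0,-1],[[0.677,0.474,0],0,-1],[[0,0,0],0,-1],[[0,0,0],0,-1]]'
```

```text
t: 5.15
eef_pos: [447.4, -260.2, 184.2]
tcp_rot: [3.142, 0.0, 1.572]
ft_force: [0.2, -0.1, 0.5]
opening: 1.0
grip_force: 0.0
```

```bash
python3 -m inch '[[[0,0,0.7],0,-1],[[0,0,0.7],0,-1],[[0,0,0.7],0,-1],[[0,0,0.6],0,-1],[[0,0,0.26],0,-1],[[0,0,0],0,-1],[[0,0,0],0,1],[[0,0,0],0,1],[[0,0,0],0,1],[[0,0,0],0,1]]'
python3 -m inch '[[[0,0,0],0,1],[[0,0,0],0,1],[[0,0,0],0,1],[[0,0,0],0,1],[[0,0,0],0,1],[[0,0,0],0,1],[[0,0,0],0,1],[[0,0,0],0,1],[[0,0,0],0,1],[[0,0,0],0,1]]'
```

```text
t: 6.4
eef_pos: [447.7, -260.0, 6.9]
tcp_rot: [3.141, 0.0, 1.571]
ft_force: [0.2, -0.2, 0.2]
opening: 0.641
grip_force: 0.0
t: 7.65
eef_pos: [448.1, -260.5, 8.3]
tcp_rot: [3.14, 0.002, 1.571]
ft_force: [-4.7, 2.3, 25.8]
opening: 0.258
grip_force: 31.3
```

```bash
python3 - <<'E'
from h import *
S=eyes.read_camera("side"); s=env.state(); print(s["ft_force"],s["opening"],s["eef_pos"],s["tcp_rot"],proj(S,[s["eef_pos"]]))
cv2.imwrite("pics/s1.png",cv2.resize(S["pixels"][330:480,200:400,::-1],None,fx=4,fy=4,interpolation=cv2.INTER_CUBIC))
E
```

```text
[-4.778578    1.96914961 25.59348999] 0.25624860796958315 [ 448.10004168 -260.53193097    8.33269928] [3.13960687e+00 1.77571913e-03 1.57136978e+00] [[297.93549092 434.14310323]]
```

View pics/s1.png

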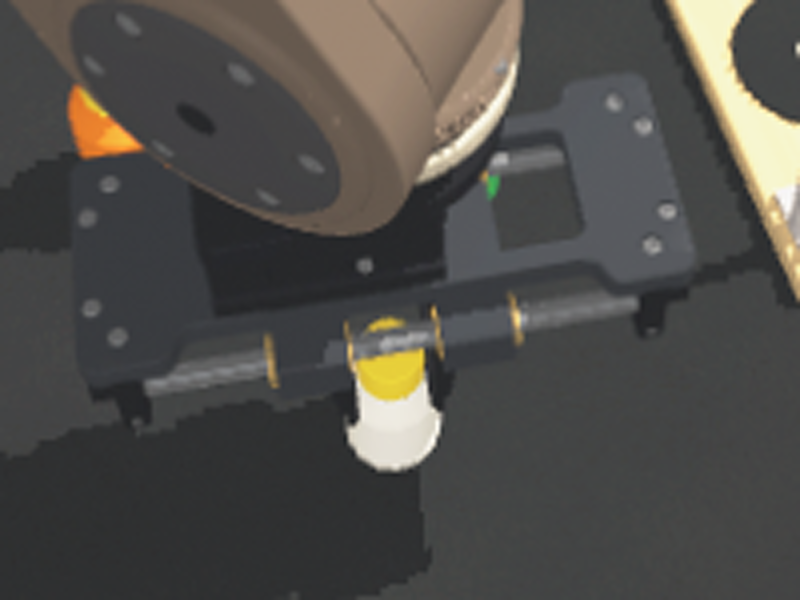

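The pads closed to about 25 mm, narrower than the 34 mm side, and there is an upward force, so they sit on the shoulder. I'll check where the fingertips really are.

```bash
python3 - <<'E'
from h import *
S=eyes.read_camera("side");T=eyes.read_camera("top")
for z in (0,8,20,30,40,50):
    q=(proj(S,[[436,-270,z],[426,-270,z],[460,-270,z],[470,-270,z]])-[215,360])*8
    print(z,q.round().tolist())
cv2.imwrite("pics/s2.png",cv2.resize(S["pixels"][390:460,260:340,::-1],None,fx=8,fy=8,interpolation=cv2.INTER_CUBIC))
for z in (0,8,20,30,40,50):
    q=(proj(S,[[436,-270,z],[426,-270,z],[460,-270,z],[470,-270,z]])-[260,390])*8
    print(z,q.round().tolist())
E
```

```text
0 [[606.0, 676.0], [550.0, 686.0], [739.0, 652.0], [794.0, 642.0]]
8 [[604.0, 658.0], [547.0, 668.0], [738.0, 634.0], [794.0, 624.0]]
20 [[601.0, 631.0], [543.0, 641.0], [737.0, 606.0], [793.0, 596.0]]
30 [[598.0, 607.0], [540.0, 618.0], [735.0, 583.0], [793.0, 573.0]]
40 [[595.0, 584.0], [537.0, 594.0], [734.0, 559.0], [792.0, 549.0]]
50 [[592.0, 559.0], [533.0, 570.0], [733.0, 534.0], [791.0, 524.0]]
0 [[246.0, 436.0], [190.0, 446.0], [379.0, 412.0], [434.0, 402.0]]
8 [[244.0, 418.0], [187.0, 428.0], [378.0, 394.0], [434.0, 384.0]]
20 [[241.0, 391.0], [183.0, 401.0], [377.0, 366.0], [433.0, 356.0]]
30 [[238.0, 367.0], [180.0, 378.0], [375.0, 343.0], [433.0, 333.0]]
40 [[235.0, 344.0], [177.0, 354.0], [374.0, 319.0], [432.0, 309.0]]
50 [[232.0, 319.0], [173.0, 330.0], [373.0, 294.0], [431.0, 284.0]]
```

View pics/s2.png

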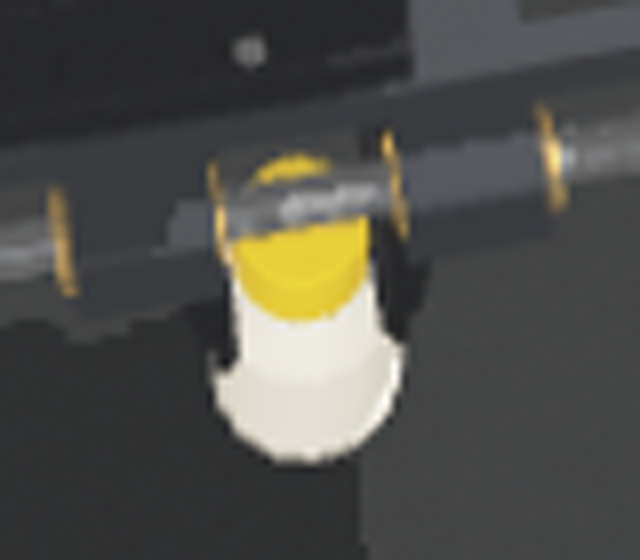

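The pads appear to sit on the shoulder, with tips near z≈28 instead of the reported 8. I'll open up and look again to see the fingertips in the clear.

```bash
python3 -m inch '[[[0,0,0],0,-1],[[0,0,0],0,-1],[[0,0,0],0,-1],[[0,0,0],0,-1],[[0,0,0],0,-1],[[0,0,0],0,-1],[[0,0,0],0,-1],[[0,0,0],0,-1],[[0,0,0],0,-1],[[0,0,0],0,-1]]'
python3 - <<'E'
from h import *
S=eyes.read_camera("side")
a=np.clip(S["pixels"].astype(float)*2,0,255).astype(np.uint8)
cv2.imwrite("pics/s3.png",cv2.resize(a[370:470,230:370,::-1],None,fx=5.5,fy=5.5,interpolation=cv2.INTER_CUBIC))
for z in (0,8,18,28,38):
    print(z,((proj(S,[[448-47.5,-270,z],[448-59.5,-270,z],[448+47.5,-270,z],[448+59.5,-270,z]])-[230,370])*5.5).round().tolist())
E
```

```text
t: 9.05
eef_pos: [447.5, -260.0, 6.5]
tcp_rot: [3.142, 0.0, 1.571]
ft_force: [0.2, 0.1, 0.2]
opening: 1.002
grip_force: 0.0
0 [[197.0, 434.0], [151.0, 442.0], [560.0, 369.0], [604.0, 360.0]]
8 [[195.0, 422.0], [148.0, 430.0], [560.0, 356.0], [605.0, 348.0]]
18 [[191.0, 406.0], [144.0, 415.0], [561.0, 340.0], [607.0, 332.0]]
28 [[188.0, 391.0], [140.0, 399.0], [562.0, 324.0], [608.0, 316.0]]
38 [[184.0, 374.0], [136.0, 383.0], [562.0, 308.0], [609.0, 299.0]]
```

View pics/s3.png

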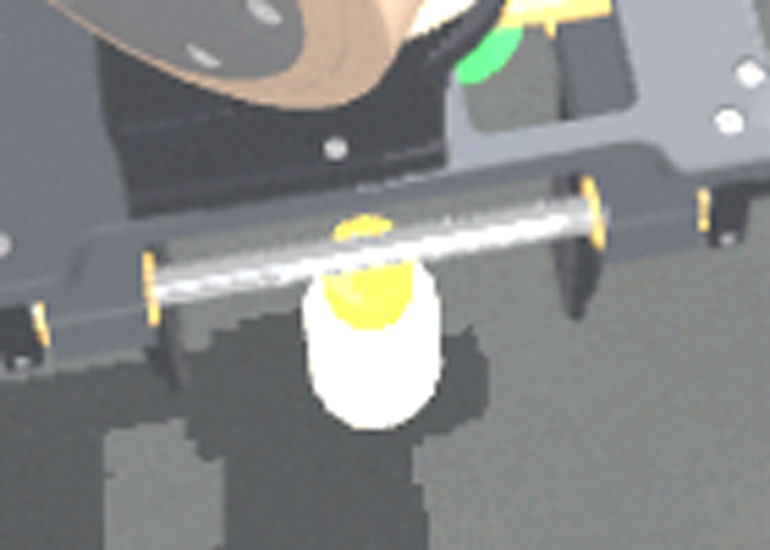

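The fingertips at (175,388) and (577,318) project to about z≈25–29, well above the reported TCP z of 6.5. The bottle still stands at (370,340). I'll probe downward in small steps with the bottle free between the fingers.

```bash
python3 -m inch '[[[0,0,0.04],0,-1],[[0,0,0.04],0,-1],[[0,0,0],0,-1],[[0,0,0],0,-1],[[0,0,0],0,-1],[[0,0,0],0,-1],[[0,0,0],0,-1],[[0,0,0],0,-1],[[0,0,0],0,-1],[[0,0,0],0,-1]]'
python3 -m inch '[[[0,0,0.03],0,-1],[[0,0,0],0,-1],[[0,0,0],0,-1],[[0,0,0],0,-1],[[0,0,0],0,-1],[[0,0,0],0,-1],[[0,0,0],0,-1],[[0,0,0],0,-1],[[0,0,0],0,-1],[[0,0,0],0,-1]]'
python3 - <<'E'
from h import *
T=eyes.read_camera("top");S=eyes.read_camera("side")
p=S;m=bottlemask(S,"bottle_mini",(298,430));print(m[1],m[0].sum(),proj(S,[[448,-260,31]]),[o["centre"] for o in eyes.spot_point("bottle_mini",S)],proj(S,[[448,-260,0]]))
E
```

```text
t: 10.35
eef_pos: [447.5, -260.0, 1.7]
tcp_rot: [3.142, 0.0, 1.571]
ft_force: [0.4, -0.1, -0.1]
opening: 0.997
grip_force: 0.0
t: 11.6
eef_pos: [447.5, -260.0, -0.1]
tcp_rot: [-3.142, 0.0, 1.571]
ft_force: [-0.3, 0.1, 1.3]
opening: 0.997
grip_force: 0.0
[432.2, 299.2] 607 [[297.23756263 427.14084757]] [[436.3, 298.4]] [[298.01364672 436.15574404]]
```

```bash
python3 -m inch '[[[0,0,0.02],0,-1],[[0,0,0],0,-1],[[0,0,0],0,-1],[[0,0,0],0,-1],[[0,0,0],0,-1],[[0,0,0],0,-1],[[0,0,0],0,-1],[[0,0,0],0,-1],[[0,0,0],0,-1],[[0,0,0],0,-1]]'
python3 - <<'E'
from h import *
S=eyes.read_camera("side")
for y in (-270,-260,-250):
  for z in (0,6.5,15): print(y,z,((proj(S,[[448-47.5,y,z],[448-59.5,y,z],[448+47.5,y,z],[448+59.5,y,z]])-[230,370])*5.5).round().tolist())
E
```

```text
t: 13.05
eef_pos: [447.5, -260.0, -1.3]
tcp_rot: [3.142, 0.0, 1.571]
ft_force: [1.0, 0.2, -0.5]
opening: 0.998
grip_force: 0.0
-270 0 [[197.0, 434.0], [151.0, 442.0], [560.0, 369.0], [604.0, 360.0]]
-270 6.5 [[195.0, 424.0], [148.0, 432.0], [560.0, 359.0], [605.0, 350.0]]
-270 15 [[192.0, 411.0], [145.0, 419.0], [561.0, 345.0], [606.0, 337.0]]
-260 0 [[193.0, 396.0], [147.0, 404.0], [552.0, 332.0], [596.0, 324.0]]
-260 6.5 [[191.0, 386.0], [145.0, 394.0], [552.0, 322.0], [597.0, 314.0]]
-260 15 [[188.0, 372.0], [141.0, 381.0], [553.0, 308.0], [598.0, 300.0]]
-250 0 [[189.0, 358.0], [144.0, 366.0], [545.0, 296.0], [589.0, 288.0]]
-250 6.5 [[187.0, 348.0], [141.0, 356.0], [545.0, 285.0], [589.0, 277.0]]
-250 15 [[184.0, 335.0], [138.0, 343.0], [545.0, 272.0], [590.0, 263.0]]
```

```bash
python3 -m inch '[[[0,0,0.01],0,-1],[[0,0,0.01],0,-1],[[0,0,0.01],0,-1],[[0,0,0],0,-1],[[0,0,0],0,-1],[[0,0,0],0,-1],[[0,0,0],0,-1],[[0,0,0],0,-1],[[0,0,0],0,-1],[[0,0,0],0,-1]]'
python3 - <<'E'
from h import *
S=eyes.read_camera("side")
a=np.clip(S["pixels"].astype(float)*2.5,0,255).astype(np.uint8)
cv2.imwrite("pics/s4.png",cv2.resize(a[370:470,230:370,::-1],None,fx=5.5,fy=5.5,interpolation=cv2.INTER_CUBIC))
E
```

```text
t: 14.35
eef_pos: [447.5, -260.0, -3.1]
tcp_rot: [3.142, 0.0, 1.571]
ft_force: [-0.2, 0.1, -0.8]
opening: 1.0
grip_force: 0.0
```

View pics/s4.png

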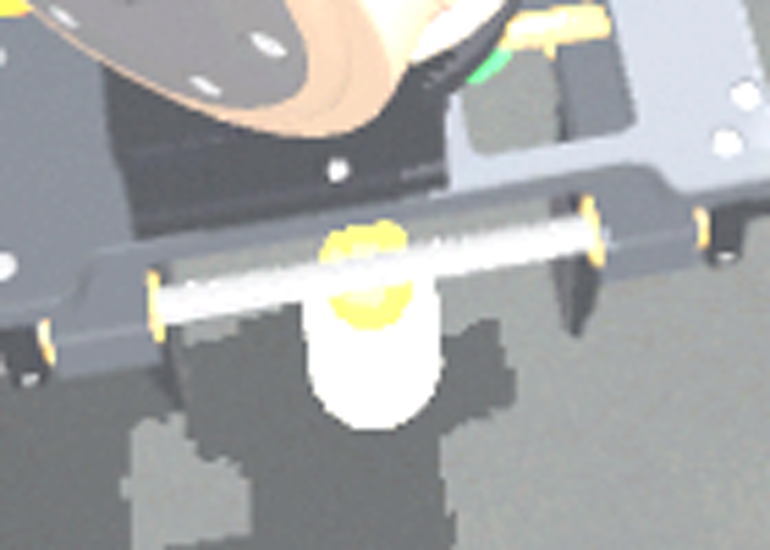

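The tips at (577,335) and (180,405) are still well above the table at reported z=-3.1, so the reported height reads about 20 mm low. I'll continue down carefully to find the table and calibrate.

```bash
python3 -m inch '[[[0,0,0.01],0,-1],[[0,0,0.01],0,-1],[[0,0,0.01],0,-1],[[0,0,0.01],0,-1],[[0,0,0.01],0,-1],[[0,0,0],0,-1],[[0,0,0],0,-1],[[0,0,0],0,-1],[[0,0,0],0,-1],[[0,0,0],0,-1]]'
python3 -m inch '[[[0,0,0.01],0,-1],[[0,0,0.01],0,-1],[[0,0,0.01],0,-1],[[0,0,0],0,-1],[[0,0,0],0,-1],[[0,0,0],0,-1],[[0,0,0],0,-1],[[0,0,0],0,-1],[[0,0,0],0,-1],[[0,0,0],0,-1]]'
python3 -m inch '[[[0,0,0.01],0,-1],[[0,0,0.01],0,-1],[[0,0,0.01],0,-1],[[0,0,0],0,-1],[[0,0,0],0,-1],[[0,0,0],0,-1],[[0,0,0],0,-1],[[0,0,0],0,-1],[[0,0,0],0,-1],[[0,0,0],0,-1]]'
```

```text
t: 15.65
eef_pos: [447.5, -260.0, -6.1]
tcp_rot: [3.142, 0.0, 1.571]
ft_force: [1.0, -0.1, 0.1]
opening: 1.001
grip_force: 0.0
t: 16.9
eef_pos: [447.5, -260.0, -7.9]
tcp_rot: [3.142, 0.0, 1.571]
ft_force: [-0.8, -0.5, 0.2]
opening: 0.999
grip_force: 0.0
t: 18.15
eef_pos: [447.5, -260.0, -9.7]
tcp_rot: [3.142, 0.0, 1.571]
ft_force: [-0.3, -0.2, -0.2]
opening: 0.998
grip_force: 0.0
```

```bash
python3 -m inch '[[[0,0,0.01],0,-1],[[0,0,0.01],0,-1],[[0,0,0.01],0,-1],[[0,0,0.01],0,-1],[[0,0,0],0,-1],[[0,0,0],0,-1],[[0,0,0],0,-1],[[0,0,0],0,-1],[[0,0,0],0,-1],[[0,0,0],0,-1]]'
python3 -m inch '[[[0,0,0.01],0,-1],[[0,0,0.01],0,-1],[[0,0,0.01],0,-1],[[0,0,0.01],0,-1],[[0,0,0],0,0],[[0,0,0],0,1],[[0,0,0],0,1],[[0,0,0],0,1],[[0,0,0],0,1],[[0,0,0],0,1]]'
python3 -m inch '[[[0,0,0],0,1],[[0,0,0],0,1],[[0,0,0],0,1],[[0,0,0],0,1],[[0,0,0],0,1],[[0,0,0],0,1],[[0,0,0],0,1],[[0,0,0],0,1],[[0,0,0],0,1],[[0,0,0],0,1]]'
```

```text
t: 19.4
eef_pos: [447.5, -260.0, -12.1]
tcp_rot: [3.142, 0.0, 1.571]
ft_force: [0.3, -0.7, -0.4]
opening: 1.001
grip_force: 0.0
t: 20.65
eef_pos: [447.5, -260.0, -14.5]
tcp_rot: [3.142, 0.0, 1.571]
ft_force: [0.2, 0.4, -0.1]
opening: 0.427
grip_force: 0.0
t: 21.9
eef_pos: [447.5, -260.0, -14.5]
tcp_rot: [3.142, 0.0, 1.571]
ft_force: [-0.2, 0.2, 0.6]
opening: 0.351
grip_force: 30.0
```

Opening 0.351 is 33.4 mm with 30 N of grip, so it holds the straight side properly. The height offset is about +20 mm, and I'll reference placing heights to this table-level grasp. Next: lift, carry and place the mini.

```bash
python3 -m inch '[[[0,0,-0.6],0,1],[[0,0,-0.6],0,1],[[0,0,-0.6],0,1],[[0.384,0.642,0],0,1],[[0.384,0.642,0],0,1],[[0.384,0.642,0],0,1],[[0.384,0.642,0],0,1],[[0.384,0.642,0],0,1],[[0,0,0],0,1],[[0,0,0],0,1]]'
python3 -m inch '[[[0,0,0.35],0,1],[[0,0,0.35],0,1],[[0,0,0.35],0,1],[[0,0,0.2],0,1],[[0,0,0.1],0,1],[[0,0,0.05],0,1],[[0,0,0.05],0,1],[[0,0,0.05],0,1],[[0,0,0],0,1],[[0,0,0],0,1]]'
```

```text
t: 23.15
eef_pos: [639.4, -144.7, 93.1]
tcp_rot: [-3.14, -0.0, 1.571]
ft_force: [-0.4, -0.2, 0.0]
opening: 0.347
grip_force: 30.0
t: 24.4
eef_pos: [640.2, -144.7, 3.7]
tcp_rot: [3.141, 0.0, 1.571]
ft_force: [0.0, -0.2, 0.1]
opening: 0.347
grip_force: 30.0
```

```bash
python3 -m inch '[[[0,0,0.02],0,1],[[0,0,0.02],0,1],[[0,0,0],0,1],[[0,0,0],0,0.3],[[0,0,0],0,0],[[0,0,0],0,-0.3],[[0,0,0],0,-0.5],[[0,0,0],0,-0.5],[[0,0,-0.3],0,-0.5],[[0,0,-0.7],0,-0.5]]'
python3 - <<'E'
import math
print((435.3-640)/60, (-78.5+144.8)/60)
E
```

```text
t: 25.65
eef_pos: [639.3, -144.5, 61.3]
tcp_rot: [-3.139, -0.001, 1.571]
ft_force: [-0.3, -0.2, -0.0]
opening: 0.749
grip_force: 0.0
-3.4116666666666666 1.1050000000000002
```

```bash
python3 -m inch '[[[0,0,-0.45],0,-1],[[0,0,-0.45],0,-1],[[0.184,-0.5685,0],0,-1],[[0.184,-0.5685,0],0,-1],[[0.184,-0.5685,0],0,-1],[[0.184,-0.5685,0],0,-1],[[0.184,-0.5685,0],0,-1],[[0.184,-0.5685,0],0,-1],[[0,0,0],0,-1],[[0,0,0],0,-1]]'
python3 - <<'E'
from h import *
T=eyes.read_camera("top");S=eyes.read_camera("side")
s=env.state();print(s["eef_pos"])
uv=[proj(p,[[640,-145,45]])[0] for p in (T,S)]
for f in ("net","col"):
    ms=[bottlemask(p,"bottle_mini",u)[0] if f=="net" else colmask(p,u) for p,u in zip((T,S),uv)]
    print([int(m.sum()) for m in ms],fit((T,S),ms,"bottle_mini",[640,-145,15]))
cv2.imwrite("pics/t5.png",T["pixels"][:,:,::-1])
E
```

```text
t: 26.9
eef_pos: [436.6, -78.9, 116.1]
tcp_rot: [3.139, 0.001, 1.571]
ft_force: [1.1, -0.5, 0.2]
opening: 0.998
grip_force: 0.0
[436.5020712  -78.94741832 115.49833943]
[261, 599] (array([ 640.13432554, -144.77836642,   10.8939147 ]), np.float64(0.13792957200585232))
[44921, 7390] (array([ 497.09589051, -414.15458057,  429.48398799]), np.float64(0.8178422318008252))
```

View pics/t5.png

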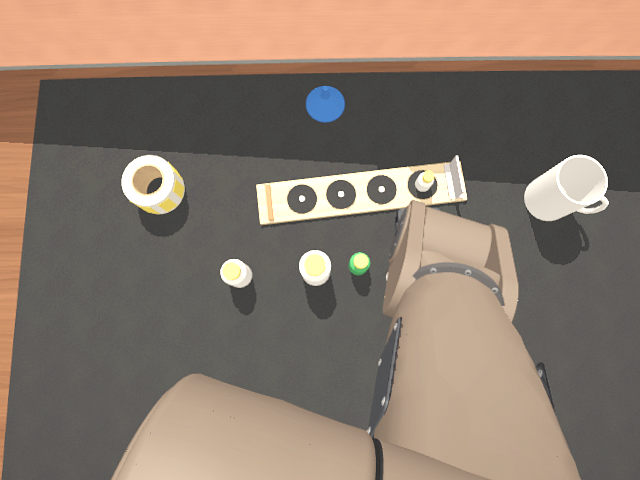

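The mini stands on the disc at (424,182) beside the bookend, and the fit puts it within 1 mm of the disc centre. Next is the white small.

```bash
python3 -m inch '[[[0.007,-0.02,0.5],0,-1],[[0,0,0.5],0,-1],[[0,0,0.5],0,-1],[[0,0,0.35],0,-1],[[0,0,0.17],0,-1],[[0,0,0],0,-1],[[0,0,0],0,0],[[0,0,0],0,1],[[0,0,0],0,1],[[0,0,0],0,1]]'
python3 -m inch '[[[0,0,0],0,1],[[0,0,0],0,1],[[0,0,0],0,1],[[0,0,0],0,1],[[0,0,0],0,1],[[0,0,0],0,1],[[0,0,0],0,1],[[0,0,0],0,1],[[0,0,0],0,1],[[0,0,0],0,1]]'
```

```text
t: 28.35
eef_pos: [434.3, -78.2, -5.9]
tcp_rot: [3.141, 0.0, 1.571]
ft_force: [0.3, -0.4, 1.0]
opening: 0.636
grip_force: 0.0
t: 29.6
eef_pos: [434.2, -78.1, -6.1]
tcp_rot: [3.142, 0.0, 1.571]
ft_force: [0.3, 0.7, 1.7]
opening: 0.437
grip_force: 30.0
```

```bash
python3 -m inch '[[[0,0,-0.61],0,1],[[0,0,-0.61],0,1],[[0,0,-0.61],0,1],[[0.081,0.654,0],0,1],[[0.081,0.654,0],0,1],[[0.081,0.654,0],0,1],[[0.081,0.654,0],0,1],[[0.081,0.654,0],0,1],[[0,0,0],0,1],[[0,0,0],0,1]]'
python3 -m inch '[[[0,0,0.35],0,1],[[0,0,0.35],0,1],[[0,0,0.35],0,1],[[0,0,0.2],0,1],[[0,0,0.1],0,1],[[0,0,0.05],0,1],[[0,0,0.05],0,1],[[0,0,0.05],0,1],[[0,0,0],0,1],[[0,0,0],0,1]]'
```

```text
t: 30.85
eef_pos: [629.3, -53.7, 103.1]
tcp_rot: [-3.14, -0.0, 1.571]
ft_force: [-0.8, 0.4, -0.8]
opening: 0.437
grip_force: 30.0
t: 32.1
eef_pos: [630.5, -53.8, 13.9]
tcp_rot: [3.141, 0.0, 1.571]
ft_force: [-0.6, 0.3, -0.7]
opening: 0.434
grip_force: 30.0
```

```bash
python3 -m inch '[[[0,0,0.035],0,1],[[0,0,0.035],0,1],[[0,0,0],0,1],[[0,0,0],0,0.3],[[0,0,0],0,0],[[0,0,0],0,-0.3],[[0,0,0],0,-0.5],[[0,0,0],0,-0.5],[[0,0,-0.3],0,-0.5],[[0,0,-0.7],0,-0.5]]'
python3 -m inch '[[[0,0,-0.45],0,-1],[[0,0,-0.45],0,-1],[[0.65,-0.384,0],0,-1],[[0.65,-0.384,0],0,-1],[[0.65,-0.384,0],0,-1],[[0.65,-0.384,0],0,-1],[[0.65,-0.384,0],0,-1],[[0.65,-0.384,0],0,-1],[[0.65,-0.384,0],0,-1],[[0.65,-0.384,0],0,-1]]'
python3 - <<'E'
from h import *
T=eyes.read_camera("top");S=eyes.read_camera("side")
print(env.state()["eef_pos"])
for n,x in (("bottle_small",[630,-54,15]),):
    uv=[proj(p,[[x[0],x[1],50]])[0] for p in (T,S)]
    ms=[bottlemask(p,n,u)[0] for p,u in zip((T,S),uv)]
    print(n,fit((T,S),ms,n,x))
E
```

```text
t: 33.35
eef_pos: [629.6, -53.7, 69.8]
tcp_rot: [-3.139, -0.0, 1.571]
ft_force: [0.4, -0.3, -0.3]
opening: 0.749
grip_force: 0.0
t: 34.6
eef_pos: [445.4, 259.5, 124.8]
tcp_rot: [3.14, -0.001, 1.571]
ft_force: [0.8, -0.1, 0.3]
opening: 1.002
grip_force: 0.0
[444.22880167 260.87087997 124.79201046]
bottle_small (array([630.61291999, -53.95763036,  14.43704777]), np.float64(0.04372556450831783))
```

```bash
python3 -m inch '[[[0,0,0],0,-1],[[0,0,0],0,-1],[[0,0,0],0,-1],[[0,0,0.3],0,-1],[[0,0,0.3],0,-1],[[0,0,0.3],0,-1],[[0,0,0.3],0,-1],[[0,0,0.3],0,-1],[[0,0,0.3],0,-1],[[0,0,0],0,-1]]'
```

```text
t: 36.05
eef_pos: [445.6, 257.7, 14.6]
tcp_rot: [-3.139, 0.001, 1.571]
ft_force: [-0.2, -0.3, -0.1]
opening: 0.998
grip_force: 0.0
```

```bash
python3 -m inch '[[[0.005,0.01,0],0,-1],[[0,0,0],0,0],[[0,0,0],0,1],[[0,0,0],0,1],[[0,0,0],0,1],[[0,0,0],0,1],[[0,0,0],0,1],[[0,0,0],0,1],[[0,0,0],0,1],[[0,0,0],0,1]]'
```

```text
t: 37.3
eef_pos: [446.5, 258.5, 15.5]
tcp_rot: [-3.141, 0.0, 1.571]
ft_force: [-0.3, 0.6, 1.1]
opening: 0.541
grip_force: 30.0
```

```bash
python3 -m inch '[[[0,0,-0.625],0,1],[[0,0,-0.625],0,1],[[0,0,-0.625],0,1],[[0,0,-0.625],0,1],[[-0.618,0.4845,0],0,1],[[-0.618,0.4845,0],0,1],[[-0.618,0.4845,0],0,1],[[-0.618,0.4845,0],0,1],[[-0.618,0.4845,0],0,1],[[-0.618,0.4845,0],0,1]]'
python3 -m inch '[[[0,0,0],0,1],[[0,0,0.35],0,1],[[0,0,0.35],0,1],[[0,0,0.35],0,1],[[0,0,0.35],0,1],[[0,0,0.3],0,1],[[0,0,0.2],0,1],[[0,0,0.1],0,1],[[0,0,0],0,1],[[0,0,0],0,1]]'
```

```text
t: 38.55
eef_pos: [621.8, 34.7, 165.3]
tcp_rot: [-3.141, 0.0, 1.571]
ft_force: [0.5, 0.7, -0.9]
opening: 0.542
grip_force: 30.0
t: 39.8
eef_pos: [621.4, 36.0, 46.1]
tcp_rot: [3.141, 0.0, 1.571]
ft_force: [-0.5, 0.2, -0.4]
opening: 0.543
grip_force: 30.0
```

```bash
python3 -m inch '[[[0,-0.005,0.1],0,1],[[0,0,0.08],0,1],[[0,0,0.04],0,1],[[0,0,0.03],0,1],[[0,0,0],0,1],[[0,0,0],0,0.3],[[0,0,0],0,0],[[0,0,0],0,-0.3],[[0,0,0],0,-0.6],[[0,0,0],0,-0.6]]'
```

```text
t: 41.05
eef_pos: [620.8, 36.0, 30.6]
tcp_rot: [3.141, 0.0, 1.571]
ft_force: [0.4, 0.7, -0.0]
opening: 0.78
grip_force: 0.0
```

```bash
python3 -m inch '[[[0,0,-0.44],0,-0.6],[[0,0,-0.5],0,-0.6],[[0,0,-0.5],0,-1],[[0,0,-0.3],0,-1],[[0.195,-0.56,0],0,-1],[[0.195,-0.56,0],0,-1],[[0.195,-0.56,0],0,-1],[[0.195,-0.56,0],0,-1],[[0.195,-0.56,0],0,-1],[[0,0,0],0,-1]]'
python3 - <<'E'
from h import *
T=eyes.read_camera("top");S=eyes.read_camera("side")
print(env.state()["eef_pos"])
n,x="bottle_medium",[621,36,15]
uv=[proj(p,[[x[0],x[1],60]])[0] for p in (T,S)]
ms=[bottlemask(p,n,u) for p,u in zip((T,S),uv)]
print([m[0].sum() for m in ms],fit((T,S),[m[0] for m in ms],n,x))
E
```

```text
t: 42.3
eef_pos: [451.1, 95.1, 135.3]
tcp_rot: [-3.141, 0.0, 1.572]
ft_force: [0.9, -0.5, 0.5]
opening: 1.0
grip_force: 0.0
[453.49298733  94.53814896 135.28255722]
[np.int64(558), np.int64(1401)] (array([622.12822609,  37.91624367,  12.33723301]), np.float64(0.13627409340837143))
```

```bash
python3 -m inch '[[[0,0,0],0,-1],[[0,0,0],0,-1],[[0,0,0.3],0,-1],[[0,0,0.3],0,-1],[[0,0,0.3],0,-1],[[0,0,0.3],0,-1],[[0,0,0.3],0,-1],[[0,0,0.05],0,-1],[[0,0,0],0,-1],[[0,0,0],0,-1]]'
```

```text
t: 43.75
eef_pos: [453.1, 94.5, 42.5]
tcp_rot: [3.141, 0.0, 1.571]
ft_force: [-0.1, -0.6, 0.6]
opening: 1.004
grip_force: 0.0
```

```bash
python3 -m inch '[[[0,0,0],0,0],[[0,0,0],0,0],[[0,0,0],0,1],[[0,0,0],0,1],[[0,0,0],0,1],[[0,0,0],0,1],[[0,0,0],0,1],[[0,0,0],0,1],[[0,0,0],0,1],[[0,0,0],0,1]]'
```

```text
t: 45.0
eef_pos: [452.7, 94.5, 41.9]
tcp_rot: [-3.142, 0.0, 1.571]
ft_force: [-1.6, 0.0, 3.4]
opening: 0.648
grip_force: 30.0
```

```bash
python3 -m inch '[[[0,0,-0.5],0,1],[[0,0,-0.5],0,1],[[0.0917,0.531,0],0,1],[[0.0917,0.531,0],0,1],[[0.0917,0.531,0],0,1],[[0.0917,0.531,0],0,1],[[0.0917,0.531,0],0,1],[[0,0,0],0,1],[[0,0,0],0,1],[[0,0,0],0,1]]'
python3 -m inch '[[[0,0,0.2],0,1],[[0,0,0.2],0,1],[[0,0,0.15],0,1],[[0,0,0.05],0,1],[[0,0,0],0,1],[[0,0,0],0,1],[[0,0,0],0,1],[[0,0,0],0,1],[[0,0,0],0,1],[[0,0,0],0,1]]'
```

```text
t: 46.25
eef_pos: [611.2, 122.0, 101.8]
tcp_rot: [-3.141, 0.0, 1.571]
ft_force: [0.3, 0.2, -3.6]
opening: 0.645
grip_force: 30.0
t: 47.5
eef_pos: [612.1, 122.0, 65.9]
tcp_rot: [3.142, 0.0, 1.571]
ft_force: [1.1, -0.4, -3.9]
opening: 0.645
grip_force: 30.0
```

Lower 8.5 mm, release, rise, then back off.

```bash
python3 -m inch '[[[0,0,0.07],0,1],[[0,0,0.05],0,1],[[0,0,0.02],0,1],[[0,0,0],0,1],[[0,0,0],0,1],[[0,0,0],0,0],[[0,0,0],0,-0.4],[[0,0,0],0,-0.7],[[0,0,0],0,-0.7],[[0,0,0],0,-0.7]]'
python3 -m inch '[[[0,0,-0.3],0,-0.7],[[0,0,-0.5],0,-0.7],[[0,0,-0.5],0,-0.7],[[0,0,-0.5],0,-0.7],[[0,-0.6,0],0,-0.7],[[0,-0.6,0],0,-0.7],[[0,-0.6,0],0,-0.7],[[0,0,0],0,-0.7],[[0,0,0],0,-0.7],[[0,0,0],0,-0.7]]'
cat >chk.py <<'E'
from h import *
T=eyes.read_camera("top");S=eyes.read_camera("side")
print(env.state()["eef_pos"])
for n,x in (("bottle_mini",[640,-144.8,15]),("bottle_small",[630.5,-53.8,15]),("bottle_medium",[621,36,15]),("bottle_large",[612,122,15])):
    uv=[proj(p,[[x[0],x[1],15+DIM[n][1]/2]])[0] for p in (T,S)]
    ms=[bottlemask(p,n,u) for p,u in zip((T,S),uv)]
    X,c=fit((T,S),[m[0] for m in ms],n,x); print(n,[int(m[0].sum()) for m in ms],X.round(1),round(c,3))
cv2.imwrite("pics/fin.png",np.hstack([cv2.resize(p["pixels"][a:a+200,b:b+267,::-1],(400,300)) for p,a,b in((T,90,220),(S,180,230))]))
E
python3 chk.py
```

```text
t: 48.75
eef_pos: [612.1, 122.1, 57.6]
tcp_rot: [3.141, 0.0, 1.571]
ft_force: [-0.0, 0.3, 0.3]
opening: 0.848
grip_force: 0.0
t: 50.0
eef_pos: [505.0, 122.0, 165.7]
tcp_rot: [3.141, 0.0, 1.571]
ft_force: [-0.7, 0.1, -0.2]
opening: 0.851
grip_force: 0.0
[504.6303643  121.97359187 165.39931733]
bottle_mini [260, 623] [ 640.1 -144.4   13.3] 0.124
bottle_small [403, 957] [630.8 -54.5  14.2] 0.101
bottle_medium [282, 1483] [619.3  31.4  18.5] 0.33Traceback (most recent call last):
  File "chk.py", line 6, in <module>
    ms=[bottlemask(p,n,u) for p,u in zip((T,S),uv)]
        ~~~~~~~~~~^^^^^^^
  File "h.py", line 29, in bottlemask
    b=min(c,key=lambda o:np.hypot(o["centre"][1]-uv[0],o["centre"][0]-uv[1]))
ValueError: min() iterable argument is empty
```

```bash
python3 -m inch '[[[0,-0.5,-0.5],0,-0.7],[[-0.7,-0.2,0],0,-0.7],[[-0.8,0,0],0,-0.7],[[-0.8,0,0],0,-0.7],[[-0.8,0,0],0,-0.7],[[-0.8,0,0],0,-0.7],[[-0.8,0,0],0,-0.7],[[-0.8,0,0],0,-0.7],[[-0.8,0,0],0,-0.7],[[0,0,0],0,-0.7]]'
python3 -m inch '[[[-0.8,0,0],0,-0.7],[[-0.8,0,0],0,-0.7],[[-0.8,0,0],0,-0.7],[[0,0,0],0,-0.7],[[0,0,0],0,-0.7],[[0,0,0],0,-0.7],[[0,0,0],0,-0.7],[[0,0,0],0,-0.7],[[0,0,0],0,-0.7],[[0,0,0],0,-0.7]]'
python3 chk.py
```

```text
t: 51.7
eef_pos: [461.9, -258.6, 195.2]
tcp_rot: [-3.142, 0.0, 1.568]
ft_force: [0.4, -0.2, 0.0]
opening: 0.851
grip_force: 0.0
t: 52.95
eef_pos: [462.2, -399.9, 195.6]
tcp_rot: [3.142, 0.0, 1.571]
ft_force: [0.1, 0.0, 0.2]
opening: 0.849
grip_force: 0.0
[ 462.1684153  -399.96774459  195.50065838]Traceback (most recent call last):
  File "chk.py", line 6, in <module>
    ms=[bottlemask(p,n,u) for p,u in zip((T,S),uv)]
        ~~~~~~~~~~^^^^^^^
  File "h.py", line 29, in bottlemask
    b=min(c,key=lambda o:np.hypot(o["centre"][1]-uv[0],o["centre"][0]-uv[1]))
ValueError: min() iterable argument is empty
```

```bash
python3 -m inch '[[[-0.44,-0.57,0],0,-0.7],[[-0.44,-0.57,0],0,-0.7],[[-0.44,-0.57,0],0,-0.7],[[-0.44,-0.57,0],0,-0.7],[[-0.44,-0.57,0],0,-0.7],[[-0.44,-0.57,0],0,-0.7],[[-0.44,-0.57,0],0,-0.7],[[0,0,0],0,-0.7],[[0,0,0],0,-0.7],[[0,0,0],0,-0.7]]'
python3 chk.py
```

```text
t: 54.4
eef_pos: [223.8, -584.2, 195.6]
tcp_rot: [3.141, -0.0, 1.572]
ft_force: [0.1, 0.5, -0.3]
opening: 0.852
grip_force: 0.0
[ 223.71593822 -584.33226313  195.69828424]Traceback (most recent call last):
  File "chk.py", line 6, in <module>
    ms=[bottlemask(p,n,u) for p,u in zip((T,S),uv)]
        ~~~~~~~~~~^^^^^^^
  File "h.py", line 29, in bottlemask
    b=min(c,key=lambda o:np.hypot(o["centre"][1]-uv[0],o["centre"][0]-uv[1]))
ValueError: min() iterable argument is empty
```

The network probably just missed one, so I'll make the check skip misses and look at the picture.

```bash
python3 - <<'E'
s=open("chk.py").read().split("\n")
s=[l for l in s if l]
img=s.pop()
body=[l for l in s[4:]]
open("chk.py","w").write("\n".join(s[:3]+[img]+[s[3]]+["  try:"]+["  "+l for l in body]+["  except ValueError: print(n,'missed')"]))
E
python3 chk.py
```

```text
[ 223.21774754 -584.6775387   195.64979828]
bottle_mini [263, 633] [ 639.7 -144.9   14. ] 0.112
bottle_small [444, 955] [631.  -53.8  13.4] 0.059
bottle_medium [651, 1416] [620.9  36.9  12.6] 0.067
bottle_large [1042, 1571] [613.  122.7  10.4] 0.115
```

View pics/fin.png

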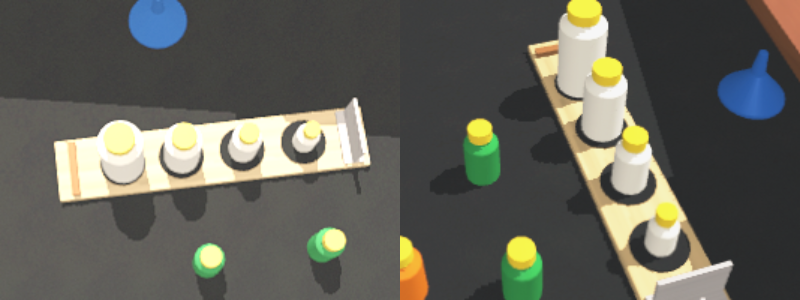

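The picture shows all four upright and centred on their discs, running mini (305,140), small (243,147), medium (183,150) and large (120,155) away from the bookend. The fits are within about 1 mm of the disc centres. The arm is clear, so I'm handing in.

```bash
python3 -c "
from cell import env
print(env.job_done())"
```

```text
the job is handed in; nothing more can be done
None
```

The four bottles stand upright on the discs in order of height, with the mini next to the bookend, each about 1 mm or less off its disc centre by the camera fits; the roll of labels and the look-alikes were not touched, and the job was handed in at about 55 s of the 118 s.

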